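# Roll the wide counter wheel up to four pips

## Robot

A 6-joint arm with a two-finger parallel gripper is mounted at the origin on a cart in front of the work surface, level with it; the furniture and walls round the work are solid. World frame = base frame: x ahead of the robot, y to its left, z up, the work surface at z = 0. Lengths are in mm, angles in degrees, forces in N, time in s.
With the tool pointing down it reaches from about 250 to 775 mm from the base axis. Payload 8.9 kg.
Tool frame: the origin (TCP) lies on the centre line of the jaws, within the pads' length; the fingertips stand 19 mm ahead of it and the grasp point (between the pads) is the TCP; z points along the fingers, y is the line along which they close (so a half turn about z gives the same grasp; the last joint's range is limited). The gripper opens to 85 mm and grips with 20 to 120 N. Pads are 22 mm wide; open, the fingers measure 114 mm over their backs; the gripper's body (76 mm by 85 mm) begins 54 mm behind the grasp point. The pads swing forward as they close: fully open they stand 13 mm farther back than shut.
Start: joints at [56.133, 16.656, -8.789, 64.555, 0, 82.019], TCP at [229.202, 472.324, 250.305] pointing down, gripper open.
Joint ranges: [-144.48, 144.48], [-52.06, 99.96], [-74.48, 78.29], [-112.23, 115.85], [-86.99, 84.42], [-180, 180]. Speed limits (degrees/s): [127.2, 127.2, 159.86, 180, 180, 180].

## Interface

Orientations are given as [roll, pitch, yaw] about the fixed x, y, z axes, in that order (R = Rz(yaw) Ry(pitch) Rx(roll)).
In Python, from bench import arm gives the robot as it stands.
- The arm moves only by the shell command python3 -m jog 'ROWS' [FORCE]. ROWS is JSON, a list of rows, each an object with "jaw": the gripper's target within -1 to 1 (fully open at 1, half-way at 0, shut at -1); "delta_pos": the shift along the tool's x, y, z in m, a list of three; "twist": the turn, a rotation vector about the tool's x, y, z in degrees, a list of three. In form: [{"jaw": jaw, "delta_pos": [x, y, z], "twist": [rx, ry, rz]}, ...]. A call has exactly 10 rows; each row shifts and turns the commanded pose from where the row before left it, along the tool's axes as they then stand; what a row does not reach is not made up. A row lasts 1/10 s, in which the tool goes at most 50 mm and 8.59 degrees, less where a joint would pass 70% of its speed; a pose out of reach is approached as far as the arm can. A call is refused whole if a number of a shift passes 0.05 or a number of a turn 8.59, either way. A call with a gripper value outside its range is refused whole. The fingers move at their own pace and stop on an object; FORCE is the grip in N (left out, the last holds). Time passes only in rows, so rows that do not move let the fingers close, or fill a call up. It gives the time, the measured TCP pose, the force, the opening and the grip force at its end, in the units of the state.
- arm.read_state(): the state, without advancing time (a new reading comes with each control period).
- arm.get_image(name): name is "side" or "top"; returns (picture, depth): 480x640x3 uint8, red, green, blue; 480x640 float32, mm along the optical axis (not along the pixel's ray), 0 where there is no reading.
- arm.camera_info(name): a dict with "intrinsics" (3x3 intrinsics, pixels), "D" ([k1, k2, p1, p2, k3] as OpenCV has them; the pictures are not rectified), "rvec" (rotation vector, rad) and "tvec" (3), from world to camera coordinates, as OpenCV has them. Camera axes: x right, y down, z forward; pixel columns grow to the right and rows downward; lengths in mm; the calibration is good to about 2 mm. A picture is of the moment at which its call begins. camera_info takes no time and is no camera call.
- arm.finish_job(): hands the job in; it is judged then, once.
The state is a dict: "time": time; "qpos": joint angles; "dq": joint speeds; "joint_efforts": joint torques, N m; "eef_pos": TCP position; "tool_rot": TCP orientation; "ft_force": force on the tool from outside, world axes, zero at the start; "torque": the same for the moment, N m; "opening": finger opening in mm; "gripper_force": force on a finger pad.
Only numpy, scipy, OpenCV 4.12 (cv2) and the standard library are available. Lean on these libraries where they do the work, as an engineer would, in place of code of your own. Each camera call takes 0.05 s, during which the arm holds its last target. There are 200 camera calls.

## Task

Four sample tubes now stand in the rack, so set the tube counter to four: on the counter with the wide thumbwheel, roll the wheel up by pushing its ridges away from the robot until the face with four pips lies level on top, between the two pointers. Leave the wheel of the narrow counter as it is.

Things in the scene. Friction and masses are not known exactly. Their poses are not given: they have to be found in the camera images.
- counter_wide: Counter to set: fixed grey open-topped housing, base 126x86 mm; white wheel 40 mm wide. Origin: centre of underside; +x away from robot (top of wheel rolls along it), y = axle, 58 mm up. Six faces, 28 mm from axle, bear 0-5 black pips in order; between them six straight full-width ridges 6 mm thick, tips 48 mm from axle. Cheeks reach 73 mm up; a black pointer on each (to 80 mm) marks the top.
- wide_drum (a joint): Wide wheel's angle, rad: n pips on top and level at n x 1.047 (four: 4.189). Grows as ridges on top are pushed along the counter's +x. Ridges stand at angle + 0.524 + k x 1.047 (k whole) from straight up, leaning to +x. Starts between one and a little over two pips. No clicks: held by friction (about 3 N at a ridge tip), it stays where left; stops just beyond 0 and 5 pips.
- counter_narrow: The other counter, not to be changed: fixed, same build, height and axes, but its wheel is only 16 mm wide (base 126x62 mm). It stands 0.15 to 0.35 m to the left or right of the wide one. Origin: centre of its underside on the worktop.
- narrow_drum (a joint): Angle of the narrow wheel in rad, same meaning; it stands at two pips (2.094) and must stay there.
Things that resemble listed ones, but are neither listed nor needed, are in the scene too. What is shaped like the counter_wide but yellow is not meant.

How it is judged:
By the outcome, as a careful person would: the job done as asked, in the order asked, and still so for the second after the job is handed in, with the robot touching nothing.
It also fails if it takes over 51 s, if anything falls off the work surface, if the arm or the gripper's body presses on something with over 40 N, if the wrist force passes 120 N, or if a joint passes its speed limit or range.

## Working session

There is one attempt and no reset: what is moved stays moved. The work goes in short steps, Python scripts to look and compute and a shell command to move; the robot and the scene stay as the last step left them, time stands still between calls to the robot, and variables do not carry over. Pictures are saved under pics/ and viewed, at most 11 in all, crops included, and the job is handed in when it is done.

```bash
mkdir -p pics; ls
python3 - <<'E'
from bench import arm
import cv2,numpy as np
for n in("top","side"):
    im,d=arm.get_image(n); np.savez(f"{n}0.npz",im=im,d=d); cv2.imwrite(f"pics/{n}0.png",im[:,:,::-1])
    print(arm.camera_info(n))
print(arm.read_state())
E
```

```text
pics
{'intrinsics': array([[553.59068735,   0.        , 324.06483477],
       [  0.        , 553.59068735, 232.34547282],
       [  0.        ,   0.        ,   1.        ]]), 'D': array([-0.04057148,  0.        ,  0.        ,  0.        ,  0.        ]), 'rvec': array([ 2.12188726, -2.14557814,  0.20189674]), 'tvec': array([-204.79594992,  431.97276178, 1213.61090444])}
{'intrinsics': array([[538.50225507,   0.        , 312.01886149],
       [  0.        , 538.50225507, 243.21266284],
       [  0.        ,   0.        ,   1.        ]]), 'D': array([0.02356242, 0.        , 0.        , 0.        , 0.        ]), 'rvec': array([ 2.0242905 , -0.44369065,  0.27325108]), 'tvec': array([-495.06414513,   45.12457908, 1461.8298713 ])}
{'time': 0.1, 'qpos': array([ 5.61336562e+01,  1.66858312e+01, -8.82551797e+00,  6.45545982e+01,
       -6.69601349e-04,  8.20199868e+01]), 'dq': array([ 0.00268972, -0.08352258,  0.13150591,  0.06628854, -0.06627935,
        0.02445392]), 'joint_efforts': array([ 8.55210765e-04, -5.37979531e+01,  3.31918359e+01,  9.33997217e-03,
       -2.47899015e-04,  3.65364895e-05]), 'eef_pos': array([228.99531033, 472.02661194, 249.79652383]), 'tool_rot': array([-1.79934598e+02, -8.49220840e-03,  1.54113665e+02]), 'ft_force': array([-0.18702704,  0.1360262 ,  0.08514872]), 'torque': array([-0.05768645, -0.03670525,  0.02466896]), 'gripper_force': 0.0, 'opening': 85.41035432456643}
```

View pics/top0.png

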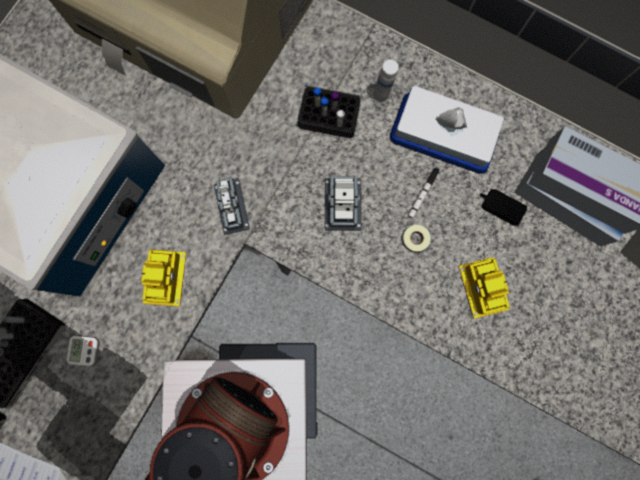

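View pics/side0.png

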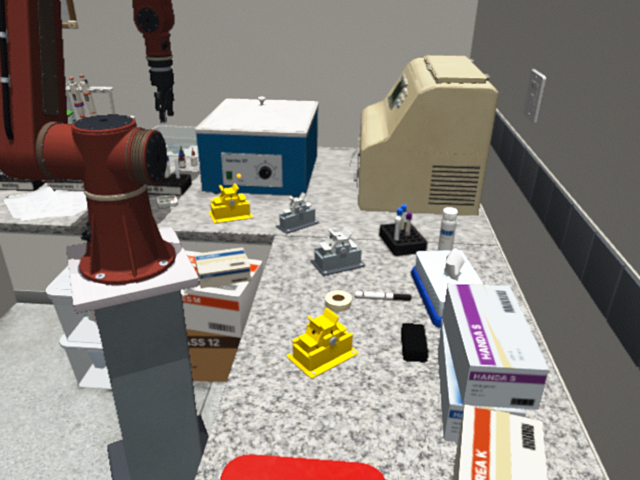

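Grey candidates in the top picture are (343,203), with the broad wheel, and (231,205), with the slim wheel. Yellow look-alikes are at (163,278) and (486,288). The grey one at (343,203) fits counter_wide, and an enlarged crop with depth will confirm it.

```bash
cat > h.py <<'E'
import numpy as np,cv2
from bench import arm
def cam(n):
    c=arm.camera_info(n); R=cv2.Rodrigues(c["rvec"])[0]; return c["intrinsics"],c["D"],R,c["tvec"]
def world(n,uv,d):
    K,D,R,t=cam(n); p=cv2.undistortPoints(np.float64(uv).reshape(-1,1,2),K,D)[:,0]
    P=np.c_[p,np.ones(len(p))]*np.reshape(d,(-1,1)); return (P-t)@R
def onplane(n,uv,z):
    K,D,R,t=cam(n); C=-R.T@t; W=world(n,uv,np.ones(len(uv)))-C
    return C+W*((z-C[2])/W[:,2])[:,None]
def proj(n,P):
    c=arm.camera_info(n); return cv2.projectPoints(np.float64(P).reshape(-1,1,3),c["rvec"],c["tvec"],c["intrinsics"],c["D"])[0][:,0]
E
python3 - <<'E'
from h import *
a=np.load("top0.npz"); im,d=a["im"],a["d"]
for nm,(x0,x1,y0,y1) in dict(wide=(305,380,165,242),narrow=(200,262,165,245)).items():
    v,u=np.mgrid[y0:y1,x0:x1]; uv=np.c_[u.ravel(),v.ravel()]; P=world("top",uv,d[v,u].ravel())
    m=P[:,2]>4.5
    M=(m.reshape(v.shape)*255).astype(np.uint8)
    M=cv2.morphologyEx(M,cv2.MORPH_OPEN,np.ones((3,3)))
    n,l,s,c=cv2.connectedComponentsWithStats(M); k=1+np.argmax(s[1:,4]); m=l.ravel()==k
    Q=P[m]; print(nm,"zhist",np.histogram(Q[:,2],bins=range(0,120,8))[0], np.median(P[~m][:,2]))
    base=Q[Q[:,2]<15]; print("rect",cv2.minAreaRect(Q[:,:2].astype(np.float32)), cv2.minAreaRect(base[:,:2].astype(np.float32)))
    cheek=Q[Q[:,2]>68]; print(cheek[:,:2].mean(0),Q[:,:2].min(0),Q[:,:2].max(0))
t=cv2.resize(im[160:245,195:390],None,fx=4,fy=4,interpolation=cv2.INTER_CUBIC)
cv2.imwrite("pics/c1.png",t[:,:,::-1])
a=np.load("side0.npz")["im"][180:290,270:380]
cv2.imwrite("pics/c2.png",cv2.resize(a,None,fx=5,fy=5,interpolation=cv2.INTER_CUBIC)[:,:,::-1])
E
```

```text
wide zhist [156 121  35  19  57 175 178  81 211 128 205 125  80   5] -0.38553327111621927
rect ((383.1275634765625, -242.55905151367188), (83.28628540039062, 356.3955383300781), 84.62100219726562) ((500.6882629394531, -253.93753051757812), (83.59805297851562, 119.09686279296875), 85.46017456054688)
[ 497.26593474 -254.06965298] [ 208.70086955 -298.44741529] [ 562.68277101 -194.13746665]
narrow zhist [134 103  30  31  44 131 144 130 121  76  82  51  41   1] -0.4678950713733554
rect ((374.7327880859375, -61.45713806152344), (417.33355712890625, 80.7176284790039), 27.68266487121582) ((500.66131591796875, 6.834636688232422), (122.21707916259766, 58.778377532958984), 13.722901344299316)
[497.42480134   4.14678651] [ 208.70086955 -194.13746665] [563.80156649  45.98574595]
```

View pics/c1.png

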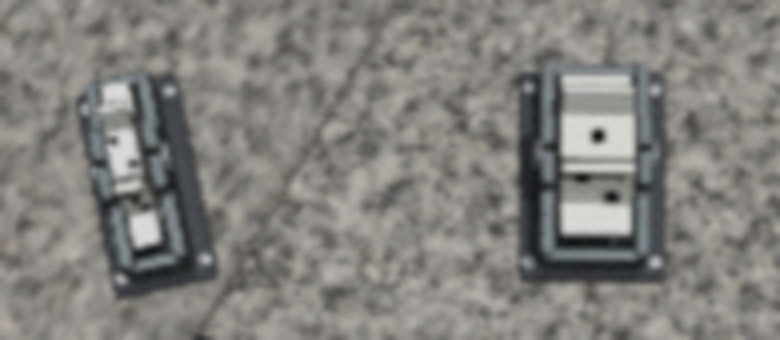

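View pics/c2.png

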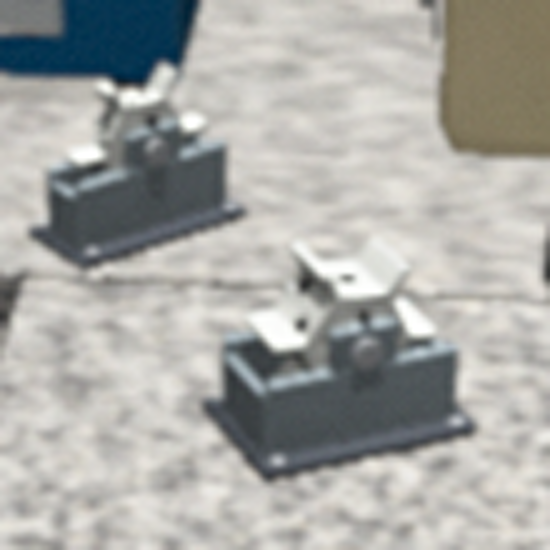

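The crop confirms it: the right-hand counter (top picture 343,203) has the ~40 mm wheel, one pip nearly on top and two pips on the near face. The left one is narrow, showing two pips. Next I fit the pose and the wheel angle.

```bash
cat >> h.py <<'E'
def ridge_phase(n,im,d,box,O,yaw,half=17):
    x0,x1,y0,y1=box; v,u=np.mgrid[y0:y1,x0:x1]; P=world(n,np.c_[u.ravel(),v.ravel()],d[v,u].ravel())
    c,s=np.cos(np.radians(yaw)),np.sin(np.radians(yaw)); q=P[:,:2]-O
    X=q[:,0]*c+q[:,1]*s; Y=-q[:,0]*s+q[:,1]*c; Z=P[:,2]-58
    return X,Y,Z,v.shape
E
python3 - <<'E'
from h import *
a=np.load("top0.npz"); im,d=a["im"],a["d"]
for nm,b,O,yaw in(("wide",(305,380,165,242),(500.7,-254),-4.5),("narrow",(200,262,165,245),(500.7,6.8),13.7)):
    X,Y,Z,_=ridge_phase("top",im,d,b,np.array(O),yaw)
    h=(Z>8)&(abs(X)<60)&(abs(Y)<50); print(nm,"Y of wheel/cheek",np.percentile(Y[h],[2,50,98]),"X",np.percentile(X[h],[2,98]))
    w=(abs(Y)<(14 if nm=="wide" else 5))&(abs(X)<56)
    for x in range(-54,56,4):
        k=w&(abs(X-x)<=2); print(x,np.round(np.percentile(Z[k],[10,50,90]),0) if k.any() else "-",end="; ")
    print()
    th=np.degrees(np.arctan2(X,Z)); r=np.hypot(X,Z); k=w&(r>40)&(r<52)&(Z>5); print(np.c_[np.arange(-85,90,10),np.histogram(th[k],bins=np.arange(-90,91,10))[0]].T)
    # pips
    v,u=np.mgrid[b[2]:b[3],b[0]:b[1]]; g=im[v,u].max(2).ravel(); k=(g<70)&(abs(Y)<18)&(Z>0)&(abs(X)<40); print("dark",np.round(np.c_[X,Y,Z][k][:12]))
E
```

```text
wide Y of wheel/cheek [-30.89895993  -1.4778804   28.38568978] X [-40.96114325  31.96524512]
-54 [-52. -37. -17.]; -50 [-20. -17. -14.]; -46 [-22. -16.   9.]; -42 [ 6.  7. 11.]; -38 [-55.   4.   9.]; -34 [-54.   4.  10.]; -30 [4. 7. 9.]; -26 [ 4.  8. 12.]; -22 [ 9. 14. 17.]; -18 [14. 19. 44.]; -14 [17. 41. 45.]; -10 [36. 38. 41.]; -6 [27. 30. 32.]; -2 [25. 28. 31.]; 2 [26. 29. 30.]; 6 [25. 28. 31.]; 10 [25. 27. 30.]; 14 [23. 27. 30.]; 18 [22. 25. 27.]; 22 [24. 29. 32.]; 26 [32. 35. 38.]; 30 [36. 38. 42.]; 34 [34. 36. 40.]; 38 -; 42 -; 46 [-3. -2.  1.]; 50 [-5. -3. -0.]; 54 [-18. -16. -11.]; 
[[-85 -75 -65 -55 -45 -35 -25 -15  -5   5  15  25  35  45  55  65  75  85]
 [ 11  17   0   0   0   0  19  26   0   0   0   0  51  13   0   0   0   0]]
dark [[  9.   1.  25.]
 [  6.   0.  29.]
 [-16.  10.  22.]
 [-17.   8.  26.]
 [-15.   6.  21.]
 [-16.   3.  23.]
 [-22.  -9.  13.]
 [-22. -11.  16.]
 [-23.  -9.   9.]
 [-24. -11.  14.]]
narrow Y of wheel/cheek [-18.65282266  -1.05032385  17.9387429 ] X [-26.28788604  24.0080404 ]
-54 [-17. -16. -15.]; -50 [-20. -20. -20.]; -46 [-2.  2.  5.]; -42 [-52.   0.   6.]; -38 [-52.  -1.   4.]; -34 [-50.   0.   3.]; -30 [-53.   2.   3.]; -26 [ 5. 13. 42.]; -22 [14. 22. 44.]; -18 [36. 36. 39.]; -14 [29. 32. 32.]; -10 [24. 29. 32.]; -6 [27. 27. 31.]; -2 [25. 28. 30.]; 2 [24. 26. 30.]; 6 [25. 27. 31.]; 10 [25. 26. 29.]; 14 [26. 28. 32.]; 18 [30. 34. 40.]; 22 [36. 40. 42.]; 26 [38. 40. 42.]; 30 -; 34 [5. 5. 5.]; 38 [1. 1. 5.]; 42 [-14.   1.   3.]; 46 [-0.  2.  3.]; 50 [-39. -21.  -3.]; 54 [-37. -16. -13.]; 
[[-85 -75 -65 -55 -45 -35 -25 -15  -5   5  15  25  35  45  55  65  75  85]
 [  3   0   0   0   0   5  12   0   0   0   0  12   6   0   0   0   0   0]]
dark [[  1. -13.  19.]
 [  0. -15.  20.]
 [ -1. -18.  21.]
 [ -2. -13.  21.]
 [ -1. -15.  18.]
 [  1.  16.  22.]
 [  0.  14.  22.]
 [ -2.  -8.   7.]
 [  0.  17.  16.]
 [  0.  15.  12.]
 [-15.  -8.  21.]
 [-13.  -8.   5.]]
```

Wheel ridges are at about -80, -20, +40 and 100 deg, so the wheel stands at about 70 deg and needs +170 deg. The counter is at (500.7, -254), yaw -4.5. First: turn the tool to yaw 175.5 (tool x = counter -x, tool y = counter y), close it, and travel.

```bash
python3 -m jog '[{"jaw":-1,"delta_pos":[0,0,0],"twist":[0,0,-7.1]},{"jaw":-1,"delta_pos":[0,0,0],"twist":[0,0,-7.1]},{"jaw":-1,"delta_pos":[0,0,0],"twist":[0,0,-7.2]},{"jaw":-1,"delta_pos":[-0.013,-0.035,0],"twist":[0,0,0]},{"jaw":-1,"delta_pos":[-0.013,-0.035,0],"twist":[0,0,0]},{"jaw":-1,"delta_pos":[-0.013,-0.035,0],"twist":[0,0,0]},{"jaw":-1,"delta_pos":[-0.013,-0.035,0],"twist":[0,0,0]},{"jaw":-1,"delta_pos":[-0.013,-0.035,0],"twist":[0,0,0]},{"jaw":-1,"delta_pos":[-0.013,-0.035,0],"twist":[0,0,0]},{"jaw":-1,"delta_pos":[-0.013,-0.035,0],"twist":[0,0,0]}]' 40
python3 -m jog '[{"jaw":-1,"delta_pos":[-0.013,-0.035,0],"twist":[0,0,0]},{"jaw":-1,"delta_pos":[-0.013,-0.035,0],"twist":[0,0,0]},{"jaw":-1,"delta_pos":[-0.013,-0.035,0],"twist":[0,0,0]},{"jaw":-1,"delta_pos":[-0.013,-0.035,0],"twist":[0,0,0]},{"jaw":-1,"delta_pos":[-0.013,-0.035,0],"twist":[0,0,0]},{"jaw":-1,"delta_pos":[-0.013,-0.035,0],"twist":[0,0,0]},{"jaw":-1,"delta_pos":[-0.013,-0.035,0],"twist":[0,0,0]},{"jaw":-1,"delta_pos":[-0.013,-0.035,0],"twist":[0,0,0]},{"jaw":-1,"delta_pos":[-0.013,-0.035,0],"twist":[0,0,0]},{"jaw":-1,"delta_pos":[-0.013,-0.035,0],"twist":[0,0,0]}]'
```

```text
time: 1.1
eef_pos: [300.7, 219.5, 250.2]
tool_rot: [-180.0, -0.0, 175.5]
ft_force: [0.0, 0.4, 0.3]
opening: -0.2
gripper_force: 0.0
time: 2.1
eef_pos: [403.0, -139.7, 250.2]
tool_rot: [180.0, -0.0, 175.5]
ft_force: [0.8, 0.1, 0.3]
opening: 0.1
gripper_force: 0.0
```

```bash
python3 -m jog '[{"jaw":-1,"delta_pos":[-0.011,-0.026,0],"twist":[0,0,0]},{"jaw":-1,"delta_pos":[-0.011,-0.027,0],"twist":[0,0,0]},{"jaw":-1,"delta_pos":[-0.012,-0.027,0],"twist":[0,0,0]},{"jaw":-1,"delta_pos":[-0.012,-0.026,0],"twist":[0,0,0]},{"jaw":-1,"delta_pos":[0,0,0.025],"twist":[0,0,0]},{"jaw":-1,"delta_pos":[0,0,0.025],"twist":[0,0,0]},{"jaw":-1,"delta_pos":[0,0,0.025],"twist":[0,0,0]},{"jaw":-1,"delta_pos":[0,0,0.02],"twist":[0,0,0]},{"jaw":-1,"delta_pos":[0,0,0],"twist":[0,0,0]},{"jaw":-1,"delta_pos":[0,0,0],"twist":[0,0,0]}]'
python3 - <<'E'
from h import *
s=arm.read_state(); p=s["eef_pos"]; print(p,s["ft_force"])
im,d=arm.get_image("side"); np.savez("side1.npz",im=im,d=d)
c=proj("side",[p,p-[0,0,19],p-[0,0,32],[500.7,-254,106]]); print(c)
u,v=c[1].astype(int); x0,y0=u-45,v-55
t=cv2.resize(im[y0:y0+110,x0:x0+110],None,fx=5,fy=5,interpolation=cv2.INTER_CUBIC)
for q in c[:3]: cv2.circle(t,tuple(int(a) for a in (q-[x0,y0])*5),3,(255,0,255),-1)
cv2.imwrite("pics/s1.png",t[:,:,::-1]); print(x0,y0)
E
```

```text
time: 3.1
eef_pos: [440.4, -247.3, 155.5]
tool_rot: [180.0, -0.0, 175.5]
ft_force: [0.1, -0.4, 0.2]
opening: 0.4
gripper_force: 0.0
[ 440.43172548 -247.3162272   155.51592897] [ 0.11830321 -0.4072188   0.18675591]
[[315.73654196 214.81857387]
 [315.67319068 221.62079195]
 [315.63033896 226.22349108]
 [337.70241302 229.08585978]]
270 166
```

View pics/s1.png

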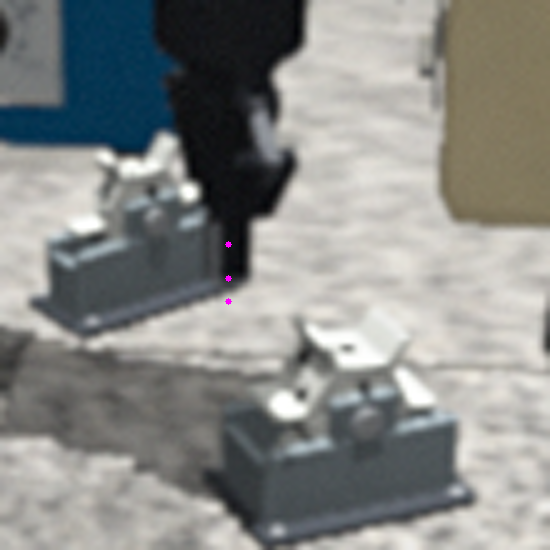

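The picture shows the closed fingertips at crop (228,280), matching 19 mm below TCP, and the wheel still clear ahead of it. Now I drop in behind the ridge at -20 deg (tip z about 93) and push it to about +42.

```bash
python3 -m jog '[{"jaw":-1,"delta_pos":[-0.008,-0.001,0],"twist":[0,0,0]},{"jaw":-1,"delta_pos":[-0.008,-0.001,0],"twist":[0,0,0]},{"jaw":-1,"delta_pos":[0,0,0.012],"twist":[0,0,0]},{"jaw":-1,"delta_pos":[0,0,0.012],"twist":[0,0,0]},{"jaw":-1,"delta_pos":[0,0,0.012],"twist":[0,0,0]},{"jaw":-1,"delta_pos":[0,0,0.0075],"twist":[0,0,0]},{"jaw":-1,"delta_pos":[0,0,0],"twist":[0,0,0]},{"jaw":-1,"delta_pos":[-0.005,0,0],"twist":[0,0,0]},{"jaw":-1,"delta_pos":[-0.005,0,0],"twist":[0,0,0]},{"jaw":-1,"delta_pos":[-0.005,0,0],"twist":[0,0,0]}]'
python3 -m jog '[{"jaw":-1,"delta_pos":[-0.005,0,0],"twist":[0,0,0]},{"jaw":-1,"delta_pos":[-0.005,0,0],"twist":[0,0,0]},{"jaw":-1,"delta_pos":[-0.005,0,0],"twist":[0,0,0]},{"jaw":-1,"delta_pos":[-0.005,0,0],"twist":[0,0,0]},{"jaw":-1,"delta_pos":[-0.005,0,0],"twist":[0,0,0]},{"jaw":-1,"delta_pos":[-0.005,0,0],"twist":[0,0,0]},{"jaw":-1,"delta_pos":[-0.005,0,0],"twist":[0,0,0]},{"jaw":-1,"delta_pos":[-0.005,0,0],"twist":[0,0,0]},{"jaw":-1,"delta_pos":[-0.005,0,0],"twist":[0,0,0]},{"jaw":-1,"delta_pos":[0,0,0],"twist":[0,0,0]}]'
python3 - <<'E'
from h import *
s=arm.read_state(); p=s["eef_pos"]; print(p,s["ft_force"])
im,d=arm.get_image("side"); u,v=proj("side",[[500.7,-254,80]])[0].astype(int)
cv2.imwrite("pics/s2.png",cv2.resize(im[v-55:v+55,u-55:u+55],None,fx=5,fy=5,interpolation=cv2.INTER_CUBIC)[:,:,::-1])
E
```

```text
time: 4.15
eef_pos: [472.2, -252.2, 112.3]
tool_rot: [-180.0, 0.1, 175.5]
ft_force: [-0.3, 0.1, 0.3]
opening: 0.0
gripper_force: 0.0
time: 5.15
eef_pos: [516.8, -255.5, 111.6]
tool_rot: [-180.0, 0.0, 175.5]
ft_force: [-2.9, 0.5, -0.8]
opening: 0.2
gripper_force: 0.7
[ 516.83683991 -255.45109671  111.55941088] [-2.91847747  0.48371038 -0.79147126]
```

View pics/s2.png

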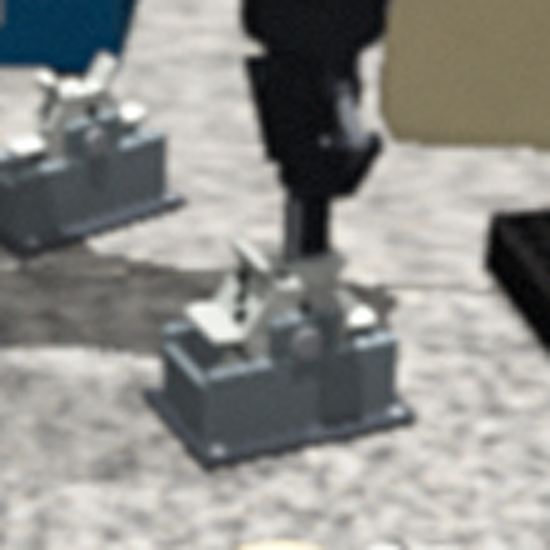

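The picture shows the fingers between ridges at crop (315,250): one ridge pushed forward, the next leaning back at (250,260). The push reads 3 N as expected. Second stroke.

```bash
python3 -m jog '[{"jaw":-1,"delta_pos":[0,0,-0.013],"twist":[0,0,0]},{"jaw":-1,"delta_pos":[0,0,-0.013],"twist":[0,0,0]},{"jaw":-1,"delta_pos":[0,0,0],"twist":[0,0,0]},{"jaw":-1,"delta_pos":[0.02,0,0],"twist":[0,0,0]},{"jaw":-1,"delta_pos":[0.02,0,0],"twist":[0,0,0]},{"jaw":-1,"delta_pos":[0.021,0,0],"twist":[0,0,0]},{"jaw":-1,"delta_pos":[0,0,0],"twist":[0,0,0]},{"jaw":-1,"delta_pos":[0,0,0.013],"twist":[0,0,0]},{"jaw":-1,"delta_pos":[0,0,0.013],"twist":[0,0,0]},{"jaw":-1,"delta_pos":[0,0,0],"twist":[0,0,0]}]'
python3 -m jog '[{"jaw":-1,"delta_pos":[-0.007,0,0],"twist":[0,0,0]},{"jaw":-1,"delta_pos":[-0.007,0,0],"twist":[0,0,0]},{"jaw":-1,"delta_pos":[-0.007,0,0],"twist":[0,0,0]},{"jaw":-1,"delta_pos":[-0.007,0,0],"twist":[0,0,0]},{"jaw":-1,"delta_pos":[-0.007,0,0],"twist":[0,0,0]},{"jaw":-1,"delta_pos":[-0.007,0,0],"twist":[0,0,0]},{"jaw":-1,"delta_pos":[-0.007,0,0],"twist":[0,0,0]},{"jaw":-1,"delta_pos":[-0.007,0,0],"twist":[0,0,0]},{"jaw":-1,"delta_pos":[-0.005,0,0],"twist":[0,0,0]},{"jaw":-1,"delta_pos":[0,0,0],"twist":[0,0,0]}]'
```

```text
time: 6.2
eef_pos: [455.3, -250.3, 111.0]
tool_rot: [180.0, -0.0, 175.5]
ft_force: [-0.3, -0.2, 0.0]
opening: 0.2
gripper_force: 0.0
time: 7.2
eef_pos: [517.0, -255.4, 111.7]
tool_rot: [-180.0, 0.0, 175.5]
ft_force: [-1.2, 0.5, 0.1]
opening: 0.1
gripper_force: 0.5
```

```bash
python3 -m jog '[{"jaw":-1,"delta_pos":[0,0,-0.013],"twist":[0,0,0]},{"jaw":-1,"delta_pos":[0,0,-0.013],"twist":[0,0,0]},{"jaw":-1,"delta_pos":[0,0,0],"twist":[0,0,0]},{"jaw":-1,"delta_pos":[0.02,0,0],"twist":[0,0,0]},{"jaw":-1,"delta_pos":[0.02,0,0],"twist":[0,0,0]},{"jaw":-1,"delta_pos":[0.022,0,0],"twist":[0,0,0]},{"jaw":-1,"delta_pos":[0,0,0],"twist":[0,0,0]},{"jaw":-1,"delta_pos":[0,0,0.013],"twist":[0,0,0]},{"jaw":-1,"delta_pos":[0,0,0.013],"twist":[0,0,0]},{"jaw":-1,"delta_pos":[0,0,0],"twist":[0,0,0]}]'
python3 -m jog '[{"jaw":-1,"delta_pos":[-0.006,0,0],"twist":[0,0,0]},{"jaw":-1,"delta_pos":[-0.006,0,0],"twist":[0,0,0]},{"jaw":-1,"delta_pos":[-0.006,0,0],"twist":[0,0,0]},{"jaw":-1,"delta_pos":[-0.006,0,0],"twist":[0,0,0]},{"jaw":-1,"delta_pos":[-0.006,0,0],"twist":[0,0,0]},{"jaw":-1,"delta_pos":[-0.006,0,0],"twist":[0,0,0]},{"jaw":-1,"delta_pos":[-0.006,0,0],"twist":[0,0,0]},{"jaw":-1,"delta_pos":[-0.004,0,0],"twist":[0,0,0]},{"jaw":-1,"delta_pos":[0,0,0],"twist":[0,0,0]},{"jaw":-1,"delta_pos":[0,0,0],"twist":[0,0,0]}]'
python3 -m jog '[{"jaw":-1,"delta_pos":[0,0,-0.015],"twist":[0,0,0]},{"jaw":-1,"delta_pos":[0,0,-0.02],"twist":[0,0,0]},{"jaw":-1,"delta_pos":[0,0,-0.03],"twist":[0,0,0]},{"jaw":-1,"delta_pos":[0.02,0,-0.03],"twist":[0,0,0]},{"jaw":-1,"delta_pos":[0.02,0.02,-0.02],"twist":[0,0,0]},{"jaw":-1,"delta_pos":[0.025,0.03,0],"twist":[0,0,0]},{"jaw":-1,"delta_pos":[0.025,0.03,0],"twist":[0,0,0]},{"jaw":-1,"delta_pos":[0.025,0.03,0],"twist":[0,0,0]},{"jaw":-1,"delta_pos":[0.025,0.03,0],"twist":[0,0,0]},{"jaw":-1,"delta_pos":[0.02,0.02,0],"twist":[0,0,0]}]'
cat > m.py <<'E'
from h import *
import sys
im,d=arm.get_image("top"); ims,ds=arm.get_image("side"); print(arm.read_state()["eef_pos"])
np.savez(f"m{sys.argv[1]}.npz",im=im,d=d,ims=ims,ds=ds)
for nm,b,O,yaw,hy in(("wide",(305,380,165,242),(500.7,-254),-4.5,14),("narrow",(200,262,165,245),(500.7,6.8),13.7,5)):
    X,Y,Z,_=ridge_phase("top",im,d,b,np.array(O),yaw)
    w=(abs(Y)<hy)
    th=np.degrees(np.arctan2(X,Z)); r=np.hypot(X,Z)
    for s in(-1,1):
        k=w&(r>40)&(r<52)&(s*th>8)&(s*th<55); print(nm,s,k.sum(),th[k].mean() if k.any() else 0)
    k=w&(abs(X)<9)&(Z>20)&(Z<34); f=np.polyfit(X[k],Z[k],1); print(nm,"top face slope deg",np.degrees(np.arctan(f[0])),"z",f[1],k.sum())
a=cv2.resize(im[165:242,290:390],None,fx=4,fy=4,interpolation=cv2.INTER_CUBIC)
u,v=proj("side",[[500.7,-254,70]])[0].astype(int)
b=cv2.resize(ims[v-38:v+39,u-45:u+45],None,fx=4,fy=4,interpolation=cv2.INTER_CUBIC)
cv2.imwrite(f"pics/m{sys.argv[1]}.png",np.hstack([a,b])[:,:,::-1])
E
python3 m.py 1
```

```text
time: 8.2
eef_pos: [454.3, -250.2, 111.0]
tool_rot: [180.0, -0.0, 175.5]
ft_force: [-0.5, 0.7, -0.7]
opening: -0.0
gripper_force: 0.0
time: 9.2
eef_pos: [500.7, -254.2, 111.8]
tool_rot: [-180.0, 0.0, 175.5]
ft_force: [-1.7, 0.3, -0.4]
opening: 0.4
gripper_force: 0.4
time: 10.2
eef_pos: [352.4, -80.8, 227.1]
tool_rot: [-180.0, 0.1, 175.5]
ft_force: [0.6, 0.2, 0.0]
opening: -0.5
gripper_force: 0.0
[351.56960093 -80.1932585  227.13314698]
wide -1 37 -41.025127039069645
wide 1 50 16.555851535827784
wide top face slope deg 15.225106252079849 z 27.984291047803627 107
narrow -1 0 0
narrow 1 0 0Traceback (most recent call last):
  File "m.py", line 11, in <module>
    k=w&(abs(X)<9)&(Z>20)&(Z<34); f=np.polyfit(X[k],Z[k],1); print(nm,"top face slope deg",np.degrees(np.arctan(f[0])),"z",f[1],k.sum())
                                    ~~~~~~~~~~^^^^^^^^^^^^^
    raise TypeError("expected non-empty vector for x")
TypeError: expected non-empty vector for x
```

```bash
sed -i 's/; f=np.polyfit/\n    if k.sum()<9: continue\n    f=np.polyfit/' m.py
python3 - <<'E'
from h import *
a=np.load("m1.npz"); im,ims=a["im"],a["ims"]
x=cv2.resize(im[165:242,290:390],None,fx=4,fy=4,interpolation=cv2.INTER_CUBIC)
u,v=proj("side",[[500.7,-254,70]])[0].astype(int)
b=cv2.resize(ims[v-38:v+39,u-45:u+45],None,fx=4,fy=4,interpolation=cv2.INTER_CUBIC)
cv2.imwrite("pics/m1.png",np.hstack([x,b])[:,:,::-1])
E
```

```text
(no output)
```

View pics/m1.png

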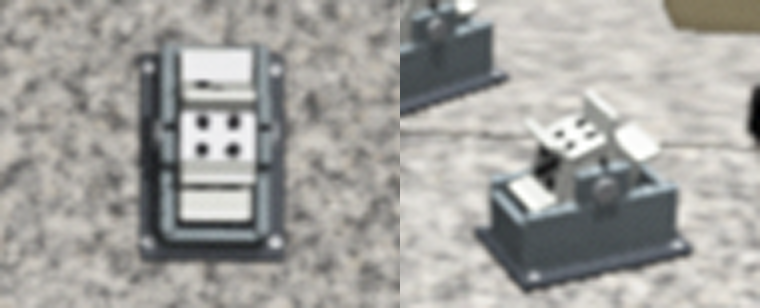

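The picture shows the four-pip face on top at (218,135), still tilted about 14 deg short. I drop in at X=-8 and push to X=+8.

```bash
python3 -m jog '[{"jaw":-1,"delta_pos":[-0.025,-0.027,0],"twist":[0,0,0]},{"jaw":-1,"delta_pos":[-0.026,-0.027,0],"twist":[0,0,0]},{"jaw":-1,"delta_pos":[-0.026,-0.027,0],"twist":[0,0,0]},{"jaw":-1,"delta_pos":[-0.026,-0.027,0],"twist":[0,0,0]},{"jaw":-1,"delta_pos":[-0.026,-0.027,0],"twist":[0,0,0]},{"jaw":-1,"delta_pos":[-0.025,-0.027,0],"twist":[0,0,0]},{"jaw":-1,"delta_pos":[0,0,0.03],"twist":[0,0,0]},{"jaw":-1,"delta_pos":[0,0,0.03],"twist":[0,0,0]},{"jaw":-1,"delta_pos":[0,0,0],"twist":[0,0,0]},{"jaw":-1,"delta_pos":[0,0,0],"twist":[0,0,0]}]'
```

```text
time: 11.3
eef_pos: [494.3, -256.1, 167.2]
tool_rot: [-180.0, 0.0, 175.5]
ft_force: [-0.1, -0.6, 1.4]
opening: -0.3
gripper_force: 0.0
```

```bash
python3 -m jog '[{"jaw":-1,"delta_pos":[0.002,0.002,0.02],"twist":[0,0,0]},{"jaw":-1,"delta_pos":[0,0,0.02],"twist":[0,0,0]},{"jaw":-1,"delta_pos":[0,0,0.015],"twist":[0,0,0]},{"jaw":-1,"delta_pos":[0,0,0],"twist":[0,0,0]},{"jaw":-1,"delta_pos":[-0.004,0,0],"twist":[0,0,0]},{"jaw":-1,"delta_pos":[-0.004,0,0],"twist":[0,0,0]},{"jaw":-1,"delta_pos":[-0.004,0,0],"twist":[0,0,0]},{"jaw":-1,"delta_pos":[-0.004,0,0],"twist":[0,0,0]},{"jaw":-1,"delta_pos":[0,0,0],"twist":[0,0,0]},{"jaw":-1,"delta_pos":[0,0,0],"twist":[0,0,0]}]'
python3 -m jog '[{"jaw":-1,"delta_pos":[0,0,-0.015],"twist":[0,0,0]},{"jaw":-1,"delta_pos":[0,0,-0.02],"twist":[0,0,0]},{"jaw":-1,"delta_pos":[0,0,-0.03],"twist":[0,0,0]},{"jaw":-1,"delta_pos":[0.03,0,-0.03],"twist":[0,0,0]},{"jaw":-1,"delta_pos":[0.03,0,-0.02],"twist":[0,0,0]},{"jaw":-1,"delta_pos":[0.035,0,0],"twist":[0,0,0]},{"jaw":-1,"delta_pos":[0.035,0,0],"twist":[0,0,0]},{"jaw":-1,"delta_pos":[0.035,0,0],"twist":[0,0,0]},{"jaw":-1,"delta_pos":[0.025,0,0],"twist":[0,0,0]},{"jaw":-1,"delta_pos":[0,0,0],"twist":[0,0,0]}]'
python3 m.py 2
```

```text
time: 12.3
eef_pos: [508.5, -254.8, 111.9]
tool_rot: [-180.0, 0.0, 175.5]
ft_force: [-2.0, -1.5, 0.0]
opening: 0.0
gripper_force: 1.1
time: 13.3
eef_pos: [317.0, -239.3, 227.2]
tool_rot: [-180.0, 0.0, 175.4]
ft_force: [0.3, 0.3, 0.2]
opening: -0.2
gripper_force: 0.0
[ 319.29897026 -240.34755438  227.38900314]
wide -1 0 0
wide 1 0 0
narrow -1 17 -28.901795911950927
narrow 1 19 28.434211185706083
narrow top face slope deg -3.1304015020823757 z 27.63561319870343 37
```

View pics/m2.png

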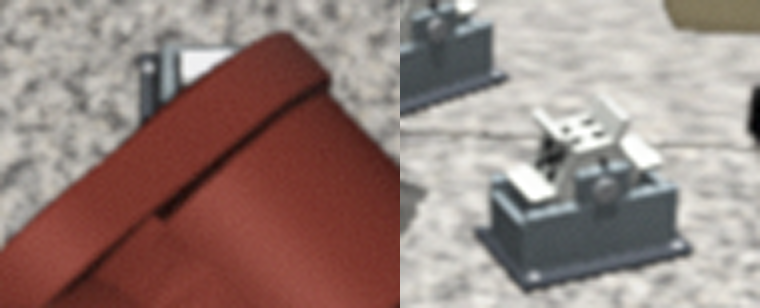

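The side view shows the four-pip face near level at (585,130), but the arm hides the top view. Moving aside in y to measure.

```bash
python3 -m jog '[{"jaw":-1,"delta_pos":[0,0.03,0],"twist":[0,0,0]},{"jaw":-1,"delta_pos":[0,0.03,0],"twist":[0,0,0]},{"jaw":-1,"delta_pos":[0,0.03,0],"twist":[0,0,0]},{"jaw":-1,"delta_pos":[0,0.03,0],"twist":[0,0,0]},{"jaw":-1,"delta_pos":[0,0.03,0],"twist":[0,0,0]},{"jaw":-1,"delta_pos":[0,0.03,0],"twist":[0,0,0]},{"jaw":-1,"delta_pos":[0,0,0],"twist":[0,0,0]},{"jaw":-1,"delta_pos":[0,0,0],"twist":[0,0,0]},{"jaw":-1,"delta_pos":[0,0,0],"twist":[0,0,0]},{"jaw":-1,"delta_pos":[0,0,0],"twist":[0,0,0]}]'
python3 m.py 3
python3 - <<'E'
# slope check: averaged over frames, plane of top face and ridge lines
from h import *
for n in("m1.npz","m3.npz"):
    a=np.load(n); X,Y,Z,_=ridge_phase("top",a["im"],a["d"],(305,380,165,242),np.array((500.7,-254)),-4.5)
    w=abs(Y)<15
    for x in range(-46,50,4):
        k=w&(abs(X-x)<=2); print(x,np.round(np.median(Z[k])) if k.any() else "-",end="; ")
    print()
E
```

```text
time: 14.4
eef_pos: [333.2, -61.1, 226.8]
tool_rot: [-180.0, 0.0, 175.5]
ft_force: [-1.3, -0.5, 0.3]
opening: 0.3
gripper_force: 0.0
[332.98232566 -61.06886269 226.78242164]
wide -1 42 -30.57582645204
wide 1 60 26.82073228617292
wide top face slope deg 4.05307552541703 z 27.470010168296596 103
narrow -1 0 0
narrow 1 1 34.398370438875034
-46 -21.0; -42 -11.0; -38 -12.0; -34 -8.0; -30 28.0; -26 4.0; -22 28.0; -18 25.0; -14 24.0; -10 25.0; -6 26.0; -2 28.0; 2 30.0; 6 30.0; 10 37.0; 14 46.0; 18 44.0; 22 -; 26 18.0; 30 14.0; 34 11.0; 38 13.0; 42 13.0; 46 15.0; 
-46 -3.0; -42 -2.0; -38 -5.0; -34 -2.0; -30 -0.0; -26 8.0; -22 17.0; -18 35.0; -14 29.0; -10 27.0; -6 26.0; -2 28.0; 2 27.0; 6 28.0; 10 29.0; 14 30.0; 18 38.0; 22 43.0; 26 41.0; 30 -; 34 9.0; 38 6.0; 42 6.0; 46 6.0;
```

About 2–4 deg short. I average several depth frames to firm that up.

```bash
cat > f.py <<'E'
from h import *
D=[];I=[]
for i in range(12):
    im,d=arm.get_image("top"); D.append(d); I.append(im)
D=np.array(D); d=np.nanmedian(np.where(D>0,D,np.nan),0); print("frame noise",np.nanmedian(D.std(0)[180:225,330:355]))
im=np.mean(I,0); b=(305,380,165,242)
X,Y,Z,_=ridge_phase("top",im,d,b,np.array((500.7,-254)),-4.5)
for m in(8,10):
    k=(abs(Y)<16)&(abs(X)<m)&(Z>20)&(Z<36); A=np.c_[X[k],Y[k],np.ones(k.sum())]; f,res=np.linalg.lstsq(A,Z[k],rcond=None)[:2]
    print(m,"slope x,y deg",np.degrees(np.arctan(f[:2])),f[2],"resid",(res/k.sum())**.5, "se",np.degrees((res/k.sum())**.5/np.sqrt(k.sum())/X[k].std()))
k=(Z<-57+3)&(abs(X)<80); A=np.c_[X[k],Y[k],np.ones(k.sum())]; f=np.linalg.lstsq(A,Z[k],rcond=None)[0]; print("table tilt",np.degrees(f[:2]),f[2])
th=np.degrees(np.arctan2(X,Z)); r=np.hypot(X,Z)
for s in(-1,1):
    k=(abs(Y)<15)&(r>38)&(r<52)&(s*th>8)&(s*th<55); print(s,k.sum(),th[k].mean(),r[k].max())
# tips by colour-free: pips on z=86, and pointers (dark, |Y| 22..32)
v,u=np.mgrid[b[2]:b[3],b[0]:b[1]]; W=onplane("top",np.c_[u.ravel(),v.ravel()],86); q=W[:,:2]-np.array((500.7,-254)); c,s=np.cos(np.radians(-4.5)),np.sin(np.radians(-4.5))
x=q[:,0]*c+q[:,1]*s; y=-q[:,0]*s+q[:,1]*c; g=im[v,u].mean(2).ravel()
k=(abs(x)<13)&(abs(y)<15); wt=np.clip(130-g,0,None)*k; print("pip centroid",(wt*x).sum()/wt.sum(),(wt*y).sum()/wt.sum())
W=onplane("top",np.c_[u.ravel(),v.ravel()],80); q=W[:,:2]-np.array((500.7,-254)); x=q[:,0]*c+q[:,1]*s; y=-q[:,0]*s+q[:,1]*c
for sg in(-1,1):
    k=(abs(x)<9)&(sg*y>22)&(sg*y<29); wt=np.clip(60-g,0,None)*k; print("pointer",sg,(wt*x).sum()/max(wt.sum(),1),wt.sum())
E
python3 f.py
```

```text
frame noise 2.2936273
8 slope x,y deg [ 6.24199686 -0.22227409] 27.637543084505875 resid [0.84104177] se [1.05451955]
10 slope x,y deg [ 5.40817048 -0.25704471] 27.727743402193354 resid [0.8508035] se [0.73370537]
table tilt [ 0.00315422 -0.04630831] -58.738139562500585
-1 56 -30.245404827991756 46.71978514419838
1 70 26.74317600956732 50.5001453307096
pip centroid -0.013621380718724624 0.5500289535308052
pointer -1 0.0 0.0
pointer 1 1.4165482265926925 13.194444444444436
```

Run:
```python
from h import *
a=np.load("m3.npz"); im=a["im"]; g=cv2.resize(im[165:242,290:390].max(2),None,fx=4,fy=4,interpolation=cv2.INTER_CUBIC).astype(float)
B=[]
for (x,y) in((148,66),(276,70),(147,243),(278,243)):
    p=g[y-11:y+12,x-11:x+12]; w=np.clip(p-p.mean()-.4*(p.max()-p.mean()),0,None); yy,xx=np.mgrid[y-11:y+12,x-11:x+12]
    B.append(((w*xx).sum()/w.sum(),(w*yy).sum()/w.sum()))
B=(np.array(B)+.5)/4-.5+[290,165]; print(B)
u,v=np.round(B).astype(int).T; print("z",world("top",B,a["d"][v,u])[:,2])
W=onplane("top",B,10)[:,:2]; C=W.mean(0); print(W,C)
e=[np.degrees(np.arctan2(*(W[i]-W[j])[::-1])) for i,j in((0,2),(1,3))]; print("yaw",e)
c,s=np.cos(np.radians(-4.5)),np.sin(np.radians(-4.5)); q=C-[500.7,-254]; print("offset X,Y",q[0]*c+q[1]*s,-q[0]*s+q[1]*c)
print("lengths",np.linalg.norm(W[0]-W[2]),np.linalg.norm(W[1]-W[3]),np.linalg.norm(W[0]-W[1]))
# picture for review
cv2.imwrite("pics/m3b.png",cv2.resize(im[165:242,290:390],None,fx=6,fy=6,interpolation=cv2.INTER_CUBIC)[:,:,::-1])
```

```text
[[326.44888831 181.50079923]
 [358.32082019 182.03732623]
 [325.54269617 224.99405458]
 [358.38767098 225.16677997]]
z [3.16394764 4.96376725 8.12935084 9.11462476]
[[ 556.66341543 -217.03308788]
 [ 554.68527004 -292.20240207]
 [ 452.27101283 -213.59075057]
 [ 451.09924468 -289.95332399]] [ 503.67973574 -253.19489113]
yaw [np.float64(-1.8886427976254596), np.float64(-1.24382065592747)]
offset X,Y 2.907382099054039 1.0364143619671782
lengths 104.44914267956972 103.61043867601316 75.19533798838484
```

View pics/m3b.png

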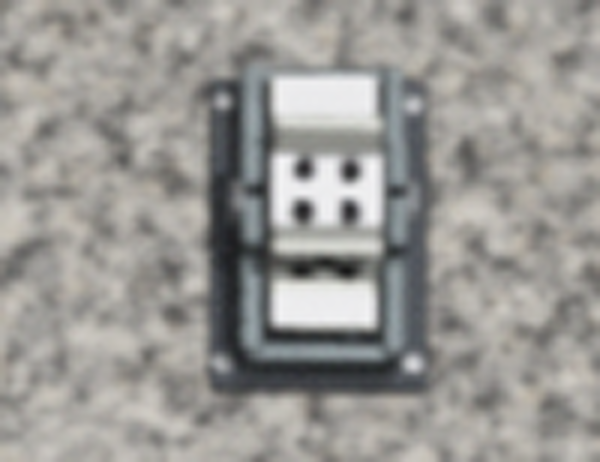

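The pips sit near the pointers, roughly 4 deg short (slope 5.5±0.8, pips/pointers about 3–4, ridges about 4). Instead of guessing, I will press both tips of the half-open gripper straight down on the two ridge tips. They are equally high exactly when the face is level, so this levels it, and the remaining turn is in the wanted direction.

```bash
python3 -m jog '[{"jaw":-0.2,"delta_pos":[-0.023,-0.022,0],"twist":[0,0,0]},{"jaw":-0.2,"delta_pos":[-0.023,-0.022,0],"twist":[0,0,0]},{"jaw":-0.2,"delta_pos":[-0.023,-0.022,0],"twist":[0,0,0]},{"jaw":-0.2,"delta_pos":[-0.023,-0.022,0],"twist":[0,0,0]},{"jaw":-0.2,"delta_pos":[-0.023,-0.022,0],"twist":[0,0,0]},{"jaw":-0.2,"delta_pos":[-0.023,-0.023,0],"twist":[0,0,0]},{"jaw":-0.2,"delta_pos":[-0.023,-0.023,0],"twist":[0,0,0]},{"jaw":-0.2,"delta_pos":[-0.023,-0.023,0],"twist":[0,0,0]},{"jaw":-0.2,"delta_pos":[0,0,0],"twist":[0,0,8.5]},{"jaw":-0.2,"delta_pos":[0,0,0],"twist":[0,0,8.5]}]'
python3 -m jog '[{"jaw":-0.2,"delta_pos":[0,0,0],"twist":[0,0,8.5]},{"jaw":-0.2,"delta_pos":[0,0,0],"twist":[0,0,8.5]},{"jaw":-0.2,"delta_pos":[0,0,0],"twist":[0,0,8.5]},{"jaw":-0.2,"delta_pos":[0,0,0],"twist":[0,0,8.5]},{"jaw":-0.2,"delta_pos":[0,0,0],"twist":[0,0,8.5]},{"jaw":-0.2,"delta_pos":[0,0,0],"twist":[0,0,8.5]},{"jaw":-0.2,"delta_pos":[0,0,0],"twist":[0,0,8.5]},{"jaw":-0.2,"delta_pos":[0,0,0],"twist":[0,0,8.5]},{"jaw":-0.2,"delta_pos":[0,0,0],"twist":[0,0,3.5]},{"jaw":-0.2,"delta_pos":[0,0,0],"twist":[0,0,0]}]'
```

```text
time: 16.1
eef_pos: [502.6, -253.9, 226.1]
tool_rot: [180.0, -0.1, 158.1]
ft_force: [-0.1, 0.8, 0.1]
opening: 34.3
gripper_force: 0.0
time: 17.1
eef_pos: [502.3, -253.2, 226.6]
tool_rot: [-180.0, -0.0, 87.0]
ft_force: [-0.8, 0.3, 0.5]
opening: 34.0
gripper_force: 0.0
```

Centred over the wheel and turned. Descending to just above contact, then slowly.

```bash
python3 -m jog '[{"jaw":-0.2,"delta_pos":[0,0,0.025],"twist":[0,0,0]},{"jaw":-0.2,"delta_pos":[0,0,0.025],"twist":[0,0,0]},{"jaw":-0.2,"delta_pos":[0,0,0.025],"twist":[0,0,0]},{"jaw":-0.2,"delta_pos":[0,0,0.015],"twist":[0,0,0]},{"jaw":-0.2,"delta_pos":[0,0,0.008],"twist":[0,0,0]},{"jaw":-0.2,"delta_pos":[0,0,0.003],"twist":[0,0,0]},{"jaw":-0.2,"delta_pos":[0,0,0.001],"twist":[0,0,0]},{"jaw":-0.2,"delta_pos":[0,0,0],"twist":[0,0,0]},{"jaw":-0.2,"delta_pos":[0,0,0],"twist":[0,0,0]},{"jaw":-0.2,"delta_pos":[0,0,0],"twist":[0,0,0]}]'
python3 - <<'E'
from h import *
im,d=arm.get_image("side"); u,v=proj("side",[[502,-254,95]])[0].astype(int)
cv2.imwrite("pics/s5.png",cv2.resize(im[v-45:v+45,u-50:u+50],None,fx=6,fy=6,interpolation=cv2.INTER_CUBIC)[:,:,::-1])
E
```

```text
time: 18.1
eef_pos: [502.6, -253.5, 125.4]
tool_rot: [179.9, 0.0, 87.0]
ft_force: [-0.8, 0.8, -0.4]
opening: 34.4
gripper_force: 0.0
```

View pics/s5.png

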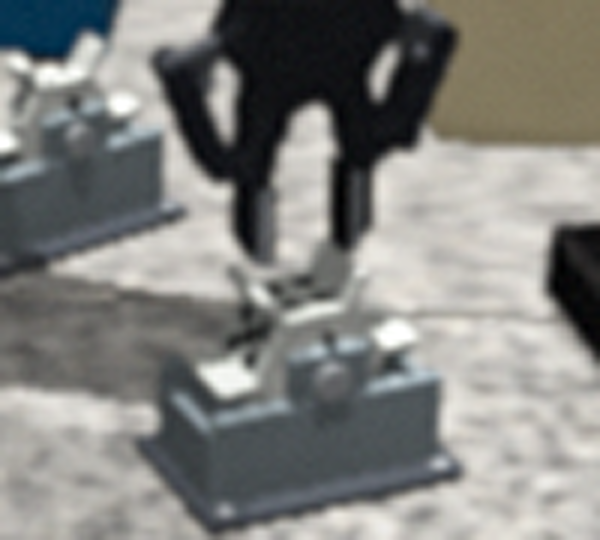

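The picture shows the two fingertips at crop (258,255) and (348,245), just above the two ridge tips. I narrow slightly and creep down.

```bash
python3 -m jog '[{"jaw":-0.27,"delta_pos":[0,0,0],"twist":[0,0,0]},{"jaw":-0.27,"delta_pos":[0,0,0.001],"twist":[0,0,0]},{"jaw":-0.27,"delta_pos":[0,0,0.001],"twist":[0,0,0]},{"jaw":-0.27,"delta_pos":[0,0,0.001],"twist":[0,0,0]},{"jaw":-0.27,"delta_pos":[0,0,0.001],"twist":[0,0,0]},{"jaw":-0.27,"delta_pos":[0,0,0.001],"twist":[0,0,0]},{"jaw":-0.27,"delta_pos":[0,0,0],"twist":[0,0,0]},{"jaw":-0.27,"delta_pos":[0,0,0],"twist":[0,0,0]},{"jaw":-0.27,"delta_pos":[0,0,0],"twist":[0,0,0]},{"jaw":-0.27,"delta_pos":[0,0,0],"twist":[0,0,0]}]'
python3 -m jog '[{"jaw":-0.27,"delta_pos":[0,0,0.0005],"twist":[0,0,0]},{"jaw":-0.27,"delta_pos":[0,0,0.0005],"twist":[0,0,0]},{"jaw":-0.27,"delta_pos":[0,0,0.0005],"twist":[0,0,0]},{"jaw":-0.27,"delta_pos":[0,0,0.0005],"twist":[0,0,0]},{"jaw":-0.27,"delta_pos":[0,0,0],"twist":[0,0,0]},{"jaw":-0.27,"delta_pos":[0,0,0],"twist":[0,0,0]},{"jaw":-0.27,"delta_pos":[0,0,0],"twist":[0,0,0]},{"jaw":-0.27,"delta_pos":[0,0,0],"twist":[0,0,0]},{"jaw":-0.27,"delta_pos":[0,0,0],"twist":[0,0,0]},{"jaw":-0.27,"delta_pos":[0,0,0],"twist":[0,0,0]}]'
```

```text
time: 19.15
eef_pos: [503.1, -253.4, 120.5]
tool_rot: [179.9, 0.0, 87.0]
ft_force: [0.7, 1.3, 6.1]
opening: 30.9
gripper_force: 3.1
time: 20.15
eef_pos: [504.5, -253.5, 119.6]
tool_rot: [179.7, 0.0, 87.1]
ft_force: [3.1, 4.0, 11.7]
opening: 31.2
gripper_force: 6.2
```

```bash
python3 -m jog '[{"jaw":-0.27,"delta_pos":[0,0,0.0005],"twist":[0,0,0]},{"jaw":-0.27,"delta_pos":[0,0,0],"twist":[0,0,0]},{"jaw":-0.27,"delta_pos":[0,0,0.0005],"twist":[0,0,0]},{"jaw":-0.27,"delta_pos":[0,0,0],"twist":[0,0,0]},{"jaw":-0.27,"delta_pos":[0,0,0],"twist":[0,0,0]},{"jaw":-0.27,"delta_pos":[0,0,0],"twist":[0,0,0]},{"jaw":-0.27,"delta_pos":[0,0,0],"twist":[0,0,0]},{"jaw":-0.27,"delta_pos":[0,0,0],"twist":[0,0,0]},{"jaw":-0.27,"delta_pos":[0,0,0],"twist":[0,0,0]},{"jaw":-0.27,"delta_pos":[0,0,0],"twist":[0,0,0]}]'
python3 -m jog '[{"jaw":-0.27,"delta_pos":[0,0,0.0005],"twist":[0,0,0]},{"jaw":-0.27,"delta_pos":[0,0,0],"twist":[0,0,0]},{"jaw":-0.27,"delta_pos":[0,0,0.0005],"twist":[0,0,0]},{"jaw":-0.27,"delta_pos":[0,0,0],"twist":[0,0,0]},{"jaw":-0.27,"delta_pos":[0,0,0],"twist":[0,0,0]},{"jaw":-0.27,"delta_pos":[0,0,0],"twist":[0,0,0]},{"jaw":-0.27,"delta_pos":[0,0,0],"twist":[0,0,0]},{"jaw":-0.27,"delta_pos":[0,0,0],"twist":[0,0,0]},{"jaw":-0.27,"delta_pos":[0,0,0],"twist":[0,0,0]},{"jaw":-0.27,"delta_pos":[0,0,0],"twist":[0,0,0]}]'; python3 -c "
from bench import arm; s=arm.read_state(); print(s['torque'],s['ft_force'])"
```

```text
time: 21.15
eef_pos: [505.2, -253.6, 119.0]
tool_rot: [179.6, 0.0, 87.1]
ft_force: [4.4, 3.6, 15.4]
opening: 31.2
gripper_force: 7.7
time: 22.15
eef_pos: [505.7, -253.7, 118.7]
tool_rot: [179.5, 0.1, 87.1]
ft_force: [4.3, 6.1, 20.7]
opening: 31.0
gripper_force: 10.3
[ 1.20855409 -1.30750455  0.14114139] [ 4.33436952  6.12418639 20.68990801]
```

```bash
python3 -m jog '[{"jaw":-0.27,"delta_pos":[0,0,-0.005],"twist":[0,0,0]},{"jaw":-0.27,"delta_pos":[0,0,-0.015],"twist":[0,0,0]},{"jaw":-0.27,"delta_pos":[0,0,-0.03],"twist":[0,0,0]},{"jaw":-0.27,"delta_pos":[0,0,-0.03],"twist":[0,0,0]},{"jaw":-0.27,"delta_pos":[0,-0.035,-0.03],"twist":[0,0,0]},{"jaw":-0.27,"delta_pos":[0.03,-0.035,0],"twist":[0,0,0]},{"jaw":-0.27,"delta_pos":[0.035,-0.035,0],"twist":[0,0,0]},{"jaw":-0.27,"delta_pos":[0.035,-0.035,0],"twist":[0,0,0]},{"jaw":-0.27,"delta_pos":[0.035,-0.035,0],"twist":[0,0,0]},{"jaw":-0.27,"delta_pos":[0.04,0,0],"twist":[0,0,0]}]'
python3 f.py; python3 m.py 4
```

```text
time: 23.15
eef_pos: [332.6, -68.0, 225.4]
tool_rot: [-179.9, -0.0, 86.9]
ft_force: [0.6, -1.2, 0.1]
opening: 31.2
gripper_force: 0.0
frame noise 2.3063269
8 slope x,y deg [-0.31571637  0.35257604] 27.87065189689525 resid [0.77465389] se [0.94443469]
10 slope x,y deg [0.35429073 0.35305708] 27.928564211090524 resid [0.7986387] se [0.69786904]
table tilt [-0.01617523 -0.06946575] -58.714887428593634
-1 46 -25.23063146200957 47.835641164011896
1 72 30.79259784684407 50.85544729478359
pip centroid 2.655102268985282 1.2857269988146576
pointer -1 0.0 0.0
pointer 1 1.4232737286996289 12.1111111111111
[336.63670098 -69.69837404 225.71871011]
wide -1 42 -24.958312516558106
wide 1 59 30.67487087320997
wide top face slope deg 2.915947777314606 z 27.833277965597624 100
narrow -1 0 0
narrow 1 0 0
```

View pics/m4.png

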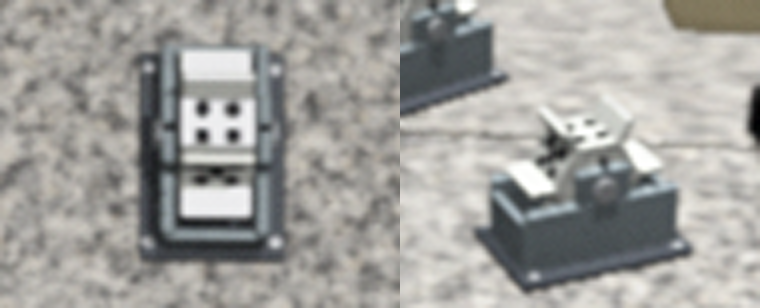

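The view shows four pips on top and level between the pointers at (218,122). The averaged slope is 0.0±0.7 deg, and the pip centre agrees with the housing centre. The narrow wheel read ±28.7 deg (unchanged). The robot is clear, so I hand in.

```bash
python3 -c "
from bench import arm; print(arm.finish_job())"
```

```text
the job is handed in; nothing more can be done
None
```

The job is handed in: the wide counter shows four pips, level to within about a degree by the depth measurements. The narrow wheel measured unchanged at two pips when last in view, and the robot never came near it.

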